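# Find the loose fence bolt and hold its cap open

### The arm

A 6-joint arm with a two-finger parallel gripper is mounted at the origin on the work surface. World frame = base frame: x ahead of the robot, y to its left, z up, the work surface at z = 0. Lengths are in mm, angles in rad, forces in N, time in s.
With the tool pointing down it reaches from about 300 to 850 mm from the base axis. Payload 5.4 kg.
Tool frame: the origin (TCP) lies midway between the tips of the shut fingers; the grasp point (between the pads) lies 19 mm behind it; x points along the fingers, y is the direction in which the jaws open and shut, and the axes are right-handed (so a half turn about x gives the same grasp; the last joint's range is limited). The gripper opens to 85 mm and grips with 20 to 120 N. Pads are 22 mm wide; open, the fingers measure 114 mm over their backs; the gripper's body (76 mm by 85 mm) begins 54 mm behind the grasp point. The pads swing forward as they close: fully open they stand 13 mm farther back than shut.
Start: joints at [-1.395, 0.158, 1.597, -0, 1.386, -0.21], TCP at [216.348, -532.728, 231.299] pointing down, gripper open.
Joint ranges: [-2.91, 2.91], [-0.94, 2.29], [0.18, 2.7], [-1.29, 4.43], [0.17, 2.64], [-3, 3]. Speed limits (rad/s): [2.57, 2.57, 3.14, 3.14, 3.14, 3.14].

### API

Orientations are given as a rotation vector (axis times angle).
In Python, from rig import robot gives the robot as it stands.
- The arm moves only by the tool jog_arm, never from a script. Its argument "plan" is a list of rows, each a list of 5 numbers: the opening, from 0 (shut) to 1 (fully open), then the shift along the tool's x, y, z in m, then the turn about the tool's x in degrees. A call has 1 to 8 rows; each row shifts and turns the pose as measured when the row begins, along the tool's axes as they then stand; what a row does not reach is not made up. A row lasts 1/10 s, in which the tool goes at most 50 mm and 8.59 degrees, less where a joint would pass 70% of its speed; a pose out of reach is approached as far as the arm can. A call is refused whole if a number of a shift passes 0.05 or a number of a turn 8.59, either way. A call with a gripper value outside its range is refused whole. The fingers move at their own pace and stop on an object; "force" is the grip in N (left out, the last holds). Time passes only in rows, so rows that do not move let the fingers close. It gives the time, the measured TCP pose, the force and the opening at its end, in the units of the state.
- robot.state(): the state, without advancing time (a new reading comes with each control period).
- robot.read_camera(name): name is "side" or "top"; returns a dict with "color" (400x640x3 uint8, blue, green, red), "camera_matrix" (3x3 intrinsics, pixels), "T" (4x4, takes a point from camera to world coordinates). Camera axes: x right, y down, z forward; pixel columns grow to the right and rows downward; lengths in mm; the calibration is good to about 2 mm. A picture is of the moment at which its call begins. There is no depth.
- robot.finish_job(): hands the job in, once; it reports no verdict.
The state is a dict: "time": time; "joint_positions": joint angles; "joint_velocities": joint speeds; "tau": joint torques, N m; "tool_pos": TCP position; "orientation": TCP orientation; "force": force on the tool from outside, world axes, zero at the start; "wrist_torque": the same for the moment, N m; "width": finger opening in mm.
Only numpy, scipy, OpenCV 4.12 (cv2) and the standard library are available. Lean on these libraries where they do the work, as an engineer would, in place of code of your own. Each camera call takes 0.05 s, during which the arm holds its last target.

### The job

One of the three bolts in the wooden fence is loose: tap the bolt heads firmly from above until you find the one that sinks, and push that one right down. Then stand the spare brass barrel nut upright on the bench about 5 cm in front of the fence (on the robot's side), in line with that bolt, and let go of it. Last, lift the hinged cap just behind the same bolt by its pull to about 50 degrees and finish while still holding it up there, leaving the other two caps shut and the jar, block and screwdriver where they are.

Things in the scene. Friction and masses are not known exactly. Their poses are not given: they have to be found in the camera images.
- fence: fixed wooden bar 132 mm deep (x), 360 long (y), 55 high; origin under its centre, own x away from the robot, y along it to the left. Front face at own x = -72. Stations at own y = +105 (left), 0, -105: each an upright bolt (own x = -45) and behind it a hinged cap over its barrel-nut well. Which bolt is loose varies and cannot be seen
- head_left (a point): centre of the top of the left bolt's hexagonal head, which is 22 mm across the flats and 10 mm high; its top stands 77 mm above the bench until it is tapped down
- bolt_left (a joint): how far the left bolt has sunk, m: 0 at the start. The loose bolt slides down under about 3 N to its stop at 0.009 and stays where it is left; a tight bolt gives less than 0.002
- pull_left (a point): centre of the left cap's pull: a dark wooden barrel, 16 mm diameter, 24 mm long, lying along the fence's y on a 10 mm post. Cap shut: 85 mm above the bench, 22 mm above the cap's top face (cap 66 x 64 x 8 mm, 150 g), at the fence's own x = 0. Gripped on its two flat ends, it can turn between the fingers as the cap swings
- hinge_left (a point): on the hinge axis of the left cap, at its far edge (fence's own x = 55 mm, 55 mm above the bench); the axis runs along the fence's y. The pull lies 55 mm in front of the axis and 30 mm above it when shut
- cap_left (a joint): opening angle of the left cap, rad: 0 shut, grows as its front edge swings up and back, stop at 1.3; it falls shut when let go
- head_middle (a point): centre of the top of the middle bolt's hexagonal head, which is 22 mm across the flats and 10 mm high; its top stands 77 mm above the bench until it is tapped down
- bolt_middle (a joint): how far the middle bolt has sunk, m: 0 at the start. The loose bolt slides down under about 3 N to its stop at 0.009 and stays where it is left; a tight bolt gives less than 0.002
- pull_middle (a point): centre of the middle cap's pull: a dark wooden barrel, 16 mm diameter, 24 mm long, lying along the fence's y on a 10 mm post. Cap shut: 85 mm above the bench, 22 mm above the cap's top face (cap 66 x 64 x 8 mm, 150 g), at the fence's own x = 0. Gripped on its two flat ends, it can turn between the fingers as the cap swings
- hinge_middle (a point): on the hinge axis of the middle cap, at its far edge (fence's own x = 55 mm, 55 mm above the bench); the axis runs along the fence's y. The pull lies 55 mm in front of the axis and 30 mm above it when shut
- cap_middle (a joint): opening angle of the middle cap, rad: 0 shut, grows as its front edge swings up and back, stop at 1.3; it falls shut when let go
- head_right (a point): centre of the top of the right bolt's hexagonal head, which is 22 mm across the flats and 10 mm high; its top stands 77 mm above the bench until it is tapped down
- bolt_right (a joint): how far the right bolt has sunk, m: 0 at the start. The loose bolt slides down under about 3 N to its stop at 0.009 and stays where it is left; a tight bolt gives less than 0.002
- pull_right (a point): centre of the right cap's pull: a dark wooden barrel, 16 mm diameter, 24 mm long, lying along the fence's y on a 10 mm post. Cap shut: 85 mm above the bench, 22 mm above the cap's top face (cap 66 x 64 x 8 mm, 150 g), at the fence's own x = 0. Gripped on its two flat ends, it can turn between the fingers as the cap swings
- hinge_right (a point): on the hinge axis of the right cap, at its far edge (fence's own x = 55 mm, 55 mm above the bench); the axis runs along the fence's y. The pull lies 55 mm in front of the axis and 30 mm above it when shut
- cap_right (a joint): opening angle of the right cap, rad: 0 shut, grows as its front edge swings up and back, stop at 1.3; it falls shut when let go
- nut_center (a point): centre, half-way up, of the spare barrel nut: a brass cylinder 22 mm in diameter and 44 mm high with a dark cross hole, standing on the bench to the left of the fence, about 120 g
- glue_jar: amber glue jar with a steel lid, 60 mm in diameter, 75 mm high; origin under it; leave alone
- plane_block: loose light wood block, 50 x 130 x 35 mm; origin under it; leave alone
- screwdriver: screwdriver lying on the bench; leave alone
Not all that is in view belongs to the job. There is more than one size of the part that bears nut_center; the job needs the smallest.

How it is judged:
By the outcome, as a careful person would: the job done as asked, in the order asked, and still so for the second after the job is handed in, while the arm keeps its last pose, push and grip.
It also fails if it takes over 67 s, if anything falls off the work surface, if the arm or the gripper's body presses on something with over 40 N, if the wrist force passes 120 N, or if a joint passes its speed limit or range.

## Working session

There is one attempt and no reset: what is moved stays moved. The work goes in short steps, Python scripts to look and compute and a tool call to move; the robot and the scene stay as the last step left them, time stands still between calls to the robot, and variables do not carry over. Pictures are saved under pics/ and viewed, and the job is handed in when it is done.

Besides the shell and the picture viewer there is one more tool, called after "Emit:" as a command line: name --pt "numbers of a row" for each row, then --argument value for the rest. jog_arm: Moves the arm, as the interface text tells. Its arguments: {"type":"object","properties":{"plan":{"type":"array","items":{"type":"array","items":{"type":"number"}}},"force":{"type":"number"}},"required":["plan"]}

```bash
mkdir -p pics; ls; cat > h.py <<'E'
import numpy as np, cv2
from rig import robot
def snap(n,tag):
    c=robot.read_camera(n); cv2.imwrite(f'pics/{tag}.png',c['color']); 
    np.savez(f'pics/{tag}.npz',K=c['camera_matrix'],T=c['T'],img=c['color']); return c
def load(tag): 
    d=np.load(f'pics/{tag}.npz'); return d['K'],d['T'],d['img']
def ray(K,T,u,v):
    d=T[:3,:3]@np.linalg.solve(K,[u,v,1.]); return T[:3,3],d/np.linalg.norm(d)
def onz(K,T,u,v,z):
    o,d=ray(K,T,u,v); return o+d*(z-o[2])/d[2]
def proj(K,T,p):
    q=T[:3,:3].T@(np.array(p,float)-T[:3,3]); q=K@q; return q[:2]/q[2]
E
python3 - <<'E'
from h import *
for n in('side','top'):
    c=snap(n,n+'0'); print(n,c['camera_matrix'].round(1).tolist(),c['T'].round(3).tolist())
s=robot.state(); print(s)
E
```

```text
pics
side [[458.0, 0.0, 319.6], [0.0, 458.0, 199.4], [0.0, 0.0, 1.0]] [[-0.884, -0.309, 0.35, 98.548], [-0.467, 0.59, -0.659, 746.957], [-0.003, -0.746, -0.666, 847.232], [0.0, 0.0, 0.0, 1.0]]
top [[491.3, 0.0, 317.7], [0.0, 491.3, 208.0], [0.0, 0.0, 1.0]] [[-0.006, -0.993, 0.116, 361.501], [-1.0, 0.006, -0.0, -23.581], [-0.0, -0.116, -0.993, 1451.12], [0.0, 0.0, 0.0, 1.0]]
{'time': 0.1, 'joint_positions': array([-1.39510850e+00,  1.58999278e-01,  1.59809780e+00,  1.19894812e-06,
        1.38620288e+00, -2.10096483e-01]), 'joint_velocities': array([ 7.05159984e-04, -6.94212434e-04, -3.53057218e-03, -8.65163078e-04,
        4.24884887e-05,  1.04832941e-03]), 'tau': array([ 4.85825749e-04, -3.96987605e+01, -3.32338214e+01, -1.58072967e-04,
        4.15654649e-03,  2.47086626e-05]), 'tool_pos': array([ 216.25093759, -532.20532851,  230.41217292]), 'orientation': array([ 2.01078762,  0.39449063, -2.01072503]), 'force': array([ 0.74350618, -0.87530722,  0.06756196]), 'wrist_torque': array([ 0.00151174, -0.07250083, -0.05609086]), 'width': 84.83441359631239}
```

View pics/side0.png

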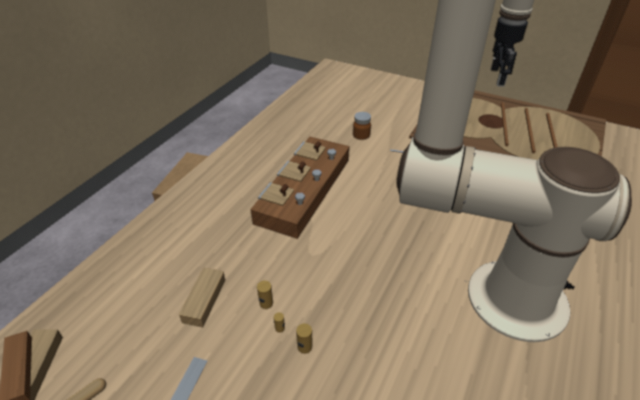

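View pics/top0.png

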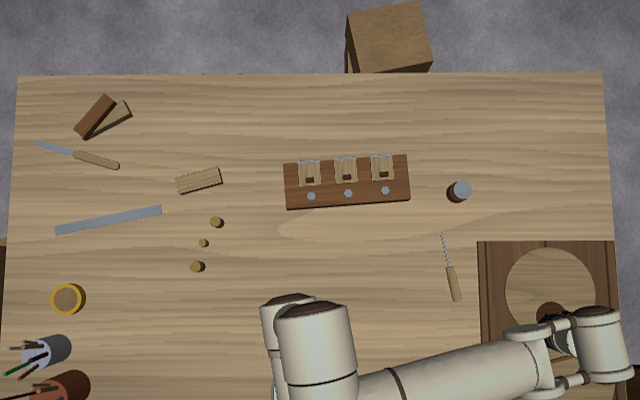

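The side view shows three bolts at about (299,199), (317,175) and (332,154), three nuts at about (265,295), (279,322) and (304,338), and the jar and block. The top view has bolt heads at about (311,196), (348,193) and (385,190), and the small nut at about (203,243). I'll measure with masks next.

```bash
python3 - <<'E'
from h import *
K,T,im=load('top0'); Ks,Ts,ims=load('side0')
a=cv2.resize(im[140:290,170:420],None,fx=3.2,fy=3.2,interpolation=cv2.INTER_CUBIC)
b=cv2.resize(ims[130:360,240:360],None,fx=2.6,fy=2.6,interpolation=cv2.INTER_CUBIC)
cv2.imwrite('pics/a.png',a);cv2.imwrite('pics/b.png',b)
def blobs(im,m,amin=20):
    n,l,st,c=cv2.connectedComponentsWithStats(m.astype(np.uint8))
    return [(c[i].round(2),st[i]) for i in range(1,n) if st[i][4]>=amin]
for nm,(k,t,i),roi in(('top',(K,T,im),(140,290,170,420)),('side',(Ks,Ts,ims),(130,360,235,360))):
    h=cv2.cvtColor(i,cv2.COLOR_BGR2HSV).astype(int)
    m0=np.zeros(i.shape[:2],bool); m0[roi[0]:roi[1],roi[2]:roi[3]]=1
    steel=m0&(h[...,1]<70)&(h[...,2]>90)
    brass=m0&(h[...,1]>130)&(h[...,0]>=17)&(h[...,0]<32)
    wood=m0&(h[...,0]<13)&(h[...,1]>110)&(h[...,2]<150)
    for q,m in(('steel',steel),('brass',brass),('wood',wood)):
        for c,s in blobs(i,m,8): print(nm,q,c,s.tolist())
for u,v in((203,243),(217,222),(197,267)): print(h.shape, im[v,u], cv2.cvtColor(im[v:v+1,u:u+1],cv2.COLOR_BGR2HSV))
E
```

```text
top steel [380.57 155.72] [369, 154, 24, 5, 76]
top steel [344.36 158.51] [333, 157, 24, 4, 74]
top steel [308.2  161.35] [297, 159, 23, 5, 74]
top steel [384.74 189.89] [381, 186, 9, 9, 62]
top steel [347.89 192.93] [344, 189, 9, 9, 61]
top steel [310.82 195.72] [307, 192, 9, 9, 61]
top brass [216.12 221.93] [210, 217, 14, 11, 109]
top brass [203.21 242.7 ] [199, 240, 10, 7, 53]
top brass [196.67 266.32] [190, 262, 15, 10, 114]
top wood [383.39 173.89] [380, 172, 8, 5, 36]
top wood [346.37 176.71] [343, 175, 8, 5, 35]
top wood [309.48 179.45] [306, 178, 8, 4, 31]
top wood [393.   200.78] [389, 200, 9, 2, 9]
side steel [236.56 131.25] [235, 130, 6, 5, 16]
side steel [298.66 147.32] [293, 140, 12, 15, 65]
side steel [331.15 151.3 ] [327, 148, 9, 7, 47]
side steel [282.37 167.36] [276, 160, 14, 16, 75]
side steel [316.36 172.16] [312, 169, 10, 7, 56]
side steel [264.08 189.85] [257, 181, 15, 18, 86]
side steel [299.43 195.54] [295, 192, 10, 8, 65]
side brass [265.08 294.23] [258, 282, 14, 26, 248]
side brass [278.77 322.05] [275, 314, 9, 17, 115]
side brass [304.43 337.79] [298, 325, 13, 28, 289]
side wood [317.46 144.31] [315, 141, 6, 8, 26]
side wood [301.41 164.96] [299, 162, 6, 8, 27]
side wood [283.86 188.03] [281, 184, 7, 11, 35]
side wood [315.   204.91] [313, 203, 6, 6, 11]
side wood [276.79 224.29] [274, 220, 8, 9, 14]
side wood [282.88 230.  ] [279, 228, 8, 5, 17]
(400, 640, 3) [ 64 117 141] [[[ 21 139 141]]]
(400, 640, 3) [ 65 116 138] [[[ 21 135 138]]]
(400, 640, 3) [ 64 116 139] [[[ 21 138 139]]]
```

View pics/a.png

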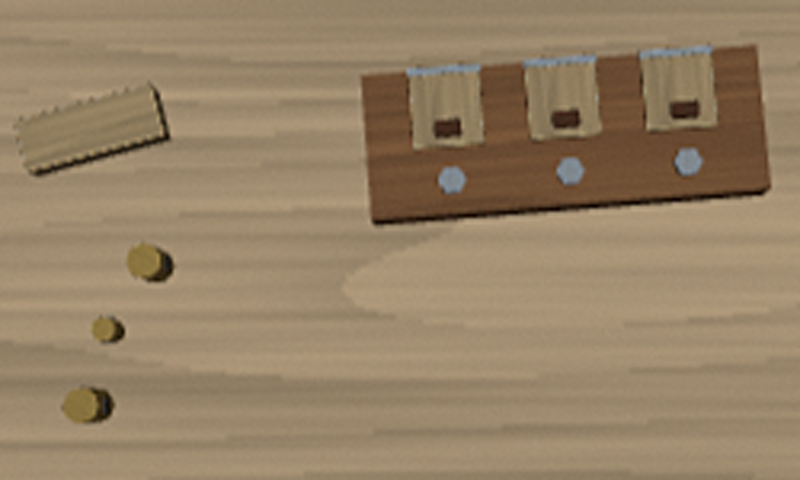

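View pics/b.png

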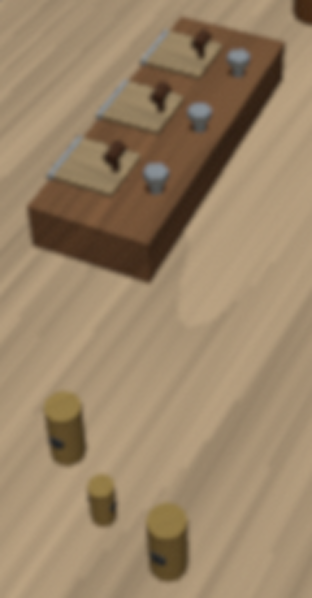

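The crops show the three stations with clean head, pull and hinge masks. The middle brass cylinder is the smallest.

```bash
cat >> h.py <<'E'
def tri(A,B):
    (o1,d1),(o2,d2)=A,B
    s=np.linalg.lstsq(np.c_[d1,-d2],o2-o1,rcond=None)[0]; p=o1+d1*s[0];q=o2+d2*s[1]
    return (p+q)/2,np.linalg.norm(p-q)
E
python3 - <<'E'
from h import *
K,T,im=load('top0'); Ks,Ts,ims=load('side0')
H={'L':((310.82,195.72),(299.43,195)),'M':((347.89,192.93),(316.36,171.7)),'R':((384.74,189.89),(331.15,150.8))}
P={'L':((309.48,179.45),(283.86,187)),'M':((346.37,176.71),(301.41,164.5)),'R':((383.39,173.89),(317.46,144))}
for k,(a,b) in H.items():
    print('head',k,onz(K,T,*a,76).round(1),onz(Ks,Ts,*b,75).round(1),tri(ray(K,T,*a),ray(Ks,Ts,*b)))
for k,(a,b) in P.items():
    print('pull',k,onz(K,T,*a,89).round(1),onz(Ks,Ts,*b,85).round(1),tri(ray(K,T,*a),ray(Ks,Ts,*b)))
print('nut side@22',onz(Ks,Ts,278.8,322.05,22).round(1))
for a,b in(((203.2,242.7),(278.8,322)),((216.1,221.9),(265.1,294.2)),((196.7,266.3),(304.4,337.8))): print('nut',tri(ray(K,T,*a),ray(Ks,Ts,*b)),onz(K,T,*a,35).round(1))
# fence corners bottom/top from top image crop
for u,v in((361,75),(757,45),(374,222),(769,191)): print('corner',onz(K,T,170+u/3.2-.3,140+v/3.2-.3,55).round(1))
from scipy.spatial.transform import Rotation as R
s=robot.state(); print(R.from_rotvec(s['orientation']).as_matrix().round(3))
E
```

```text
head L [557.6  -4.9  76. ] [558.   -7.7  75. ] (array([556.96748326,  -5.09254065,  77.49874581]), np.float64(0.9363134369972324))
head M [ 565.  -109.8   76. ] [ 564.9 -112.5   75. ] (array([ 564.24039683, -109.92903132,   77.11413968]), np.float64(1.2374135057069666))
head R [ 573.1 -214.2   76. ] [ 572.9 -217.4   75. ] (array([ 572.16309496, -214.25343535,   77.36559572]), np.float64(1.5033146662987975))
pull L [602.   -1.5  89. ] [603.1  -6.5  85. ] (array([601.08269799,  -1.86200214,  89.40839867]), np.float64(1.7540339823701687))
pull M [ 609.2 -105.3   89. ] [ 610.  -110.3   85. ] (array([ 608.31250473, -105.6492258 ,   88.92387867]), np.float64(1.8950437469959591))
pull R [ 616.6 -209.5   89. ] [ 616.9 -216.5   85. ] (array([ 615.07648537, -210.00593447,   89.82618553]), np.float64(2.9953432617341353))
nut side@22 [428.4 309.3  22. ]
nut (array([429.00124183, 309.02521959,  21.5128595 ]), np.float64(0.6811735553257415)) [428.7 306.   35. ]
nut (array([487.81970236, 269.90738546,  33.24538482]), np.float64(1.9760529820094468)) [488.6 270.   35. ]
nut (array([360.39585206, 323.07557938,  33.86882068]), np.float64(1.974564298206849)) [361.3 323.2  35. ]
corner [656.2  76.9  55. ]
corner [ 681.8 -281.7   55. ]
corner [522.4  64.9  55. ]
corner [ 548.4 -288.9   55. ]
[[-0.     0.376 -0.927]
 [ 0.002 -0.927 -0.376]
 [-1.    -0.002 -0.   ]]
```

Emit:
jog_arm --pt "0 0 0 0 6" --pt "0 0 0 0 6" --pt "0 0 0 0 5.9" --pt "0 0 -0.035 -0.035 0" --pt "0 0 -0.035 -0.035 0" --pt "0 0 -0.035 -0.035 0" --pt "0 0 -0.035 -0.035 0" --pt "0 0 -0.035 -0.035 0" --force 40

```text
time: 0.9
tool_pos: [379.5, -345.2, 226.5]
orientation: [2.197, 0.061, -2.204]
force: [0.7, -1.2, 0.3]
width: 0.3
```

```bash
cat >> h.py <<'E'
from scipy.spatial.transform import Rotation as R
YAW=np.arctan2(15.3,209.2); FX=np.array([np.cos(YAW),np.sin(YAW),0]); FY=np.array([-np.sin(YAW),np.cos(YAW),0])
HM=np.array([564.8,-110.6,77.]); O=HM+45*FX; O[2]=0
def f2w(x,y,z): return O+FX*x+FY*y+np.array([0,0,z])
def delta(p):
    s=robot.state(); M=R.from_rotvec(s['orientation']).as_matrix()
    d=M.T@(np.array(p)-s['tool_pos']); a=np.degrees(np.arctan2(M[1,1],M[0,1]))
    print('delta mm',d.round(1),'yaw',a.round(2),'turn needed',round(a-(np.degrees(YAW)-90),2),'tilt',M[:,0].round(3),'pos',s['tool_pos'].round(1),'F',s['force'].round(1),'w',round(s['width'],1))
E
python3 -c "
from h import *
for y in(105,0,-105): print(f2w(-45,y,77).round(1))
delta(f2w(-45,-105,120))"
```

```text
[557.1  -5.9  77. ]
[ 564.8 -110.6   77. ]
[ 572.5 -215.3   77. ]
delta mm [ 106.9 -119.6 -199.3] yaw -87.23 turn needed -1.42 tilt [-0.003  0.007 -1.   ] pos [ 379.5 -345.2  226.5] F [ 0.7 -1.2  0.3] w 0.3
```

Emit:
jog_arm --pt "0 0 -0.026 -0.042 -1.4" --pt "0 0 -0.026 -0.042 0" --pt "0 0 -0.026 -0.042 0" --pt "0 0 -0.026 -0.042 0" --pt "0 0.03 -0.015 -0.03 0" --pt "0 0.04 0 0 0" --pt "0 0.02 0 0 0" --pt "0 0 0 0 0"

```text
time: 1.7
tool_pos: [574.6, -200.6, 132.2]
orientation: [2.181, 0.101, -2.186]
force: [-0.8, 0.8, -0.0]
width: -0.1
```

```bash
python3 -c "
from h import *
delta(f2w(-45,-105,77))"
```

```text
delta mm [55.1 15.   3.3] yaw -85.23 turn needed 0.59 tilt [-0.003  0.009 -1.   ] pos [ 574.6 -200.6  132.2] F [-0.8  0.8 -0. ] w -0.1
```

Emit:
jog_arm --pt "0 0.02 0.015 0.003 0.5" --pt "0 0.015 0 0 0" --pt "0 0 0 0 0"

```text
time: 2.0
tool_pos: [573.1, -215.8, 97.6]
orientation: [2.186, 0.091, -2.19]
force: [-1.3, -0.7, -0.2]
width: -0.5
```

```bash
python3 -c "
from h import *
delta(f2w(-45,-105,77))"
```

```text
delta mm [20.6 -0.3  0.6] yaw -85.75 turn needed 0.07 tilt [-0.002  0.009 -1.   ] pos [ 573.1 -215.8   97.6] F [-1.3 -0.7 -0.2] w -0.5
```

Emit:
jog_arm --pt "0 0.012 0 0 0" --pt "0 0.005 0 0 0" --pt "0 0.003 0 0 0" --pt "0 0.003 0 0 0" --pt "0 0.003 0 0 0"

```text
time: 2.5
tool_pos: [575.1, -216.0, 74.1]
orientation: [2.189, 0.088, -2.183]
force: [-1.1, -0.0, 2.2]
width: -0.2
```

Emit:
jog_arm --pt "0 0.004 0 0.001 0" --pt "0 0.004 0 0.001 0"

```text
time: 2.7
tool_pos: [575.0, -216.3, 67.8]
orientation: [2.194, 0.087, -2.178]
force: [-7.4, 6.6, 27.9]
width: 0.0
```

Emit:
jog_arm --pt "0 0.004 0 0 0" --pt "0 0.004 0 0 0"

```text
time: 2.9
tool_pos: [575.1, -216.3, 67.8]
orientation: [2.19, 0.089, -2.18]
force: [-14.0, 7.3, 28.5]
width: -0.2
```

Emit:
jog_arm --pt "0 -0.03 0 0 0" --pt "0 -0.04 0 0 0" --pt "0 -0.05 0.03 0.03 0" --pt "0 0 0 0.05 0" --pt "0 0 0 0.05 0" --pt "0 0 0 0 0"

```text
time: 3.5
tool_pos: [450.1, -250.6, 179.5]
orientation: [2.185, 0.089, -2.178]
force: [0.4, 0.3, -0.4]
width: 0.2
```

```bash
python3 - <<'E'
from h import *
c=snap('side','side1'); i=c['color']
cv2.imwrite('pics/s1.png',cv2.resize(i[130:250,240:380],None,fx=5,fy=5,interpolation=cv2.INTER_CUBIC))
K,T=c['camera_matrix'],c['T']
for y in(105,0,-105): print(proj(K,T,f2w(-45,y,77)).round(1),proj(K,T,f2w(-45,y,68)).round(1))
h=cv2.cvtColor(i,cv2.COLOR_BGR2HSV).astype(int)
m=((h[...,1]<70)&(h[...,2]>90)).astype(np.uint8); m[:145]=0;m[210:]=0;m[:,:294]=0;m[:,345:]=0
n,l,st,ce=cv2.connectedComponentsWithStats(m)
for k in range(1,n):
  if st[k][4]>8: print(ce[k].round(1),st[k])
delta(f2w(-45,-105,77))
E
```

```text
[299.3 194.9] [299.5 197.6]
[316.1 171.5] [316.1 174.1]
[331.  150.6] [330.9 153.2]
[297.6 149. ] [294 145  10  10  45]
[331.2 154.3] [327 151   9   9  55]
[316.3 172.3] [312 169  10   8  60]
[299.4 195.7] [295 192  10   8  69]
delta mm [ 104.   -26.  -121.9] yaw -85.42 turn needed 0.39 tilt [ 0.006  0.001 -1.   ] pos [ 452.5 -251.1  180.3] F [ 0.8 -0.9  0.1] w -0.2
```

View pics/s1.png

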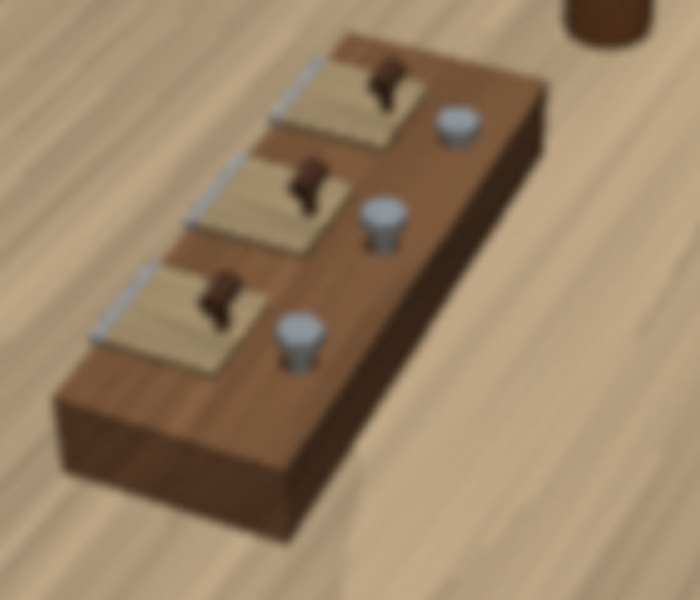

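The right bolt has sunk: its head moved from (331.2,151.3) to (331.2,154.3), and the tool bottomed out at z 67.8. Next I'll fetch the small nut.

Emit:
jog_arm --pt "0.6 0 -0.045 0 0.4" --pt "0.6 0 -0.045 0 0" --pt "0.6 0 -0.045 0 0" --pt "0.6 0 -0.045 0 0" --pt "0.6 0 -0.045 0 0" --pt "0.6 0 -0.045 0 0" --pt "0.6 0 -0.045 0 0" --pt "0.6 0 -0.045 0 0"

```text
time: 4.35
tool_pos: [434.1, 116.2, 181.9]
orientation: [2.207, 0.067, -2.168]
force: [1.2, 0.1, -0.4]
width: 51.2
```

```bash
python3 -c "
from h import *
delta([428.7,308,60])"
```

```text
delta mm [ 121.3 -192.2   -4.7] yaw -86.34 turn needed -0.52 tilt [ 0.018 -0.002 -1.   ] pos [434.1 116.2 181.9] F [ 1.2  0.1 -0.4] w 51.2
```

Emit:
jog_arm --pt "0.6 0 -0.04 -0.001 0" --pt "0.6 0 -0.04 -0.001 0" --pt "0.6 0 -0.04 -0.001 0" --pt "0.6 0 -0.03 -0.001 0" --pt "0.6 0 -0.01 0 0" --pt "0.6 0.02 0 0 0" --pt "0.6 0.02 0 0 0" --pt "0.6 0 0 0 0"

```text
time: 5.15
tool_pos: [431.5, 294.4, 141.8]
orientation: [2.21, 0.087, -2.152]
force: [-0.8, -0.1, -0.4]
width: 51.4
```

```bash
python3 -c "
from h import *
delta([428.7,308,60])"
```

```text
delta mm [ 81.7 -13.8   3.9] yaw -85.49 turn needed 0.33 tilt [ 0.026  0.002 -1.   ] pos [431.5 294.4 141.8] F [-0.8 -0.1 -0.4] w 51.4
```

Emit:
jog_arm --pt "0.6 0.02 -0.007 0.002 0.3" --pt "0.6 0.02 -0.007 0.002 0" --pt "0.6 0.02 0 0 0" --pt "0.6 0.015 0 0 0" --pt "0.6 0.0 0 0 0"

```text
time: 5.65
tool_pos: [433.6, 308.6, 68.8]
orientation: [2.222, 0.08, -2.15]
force: [0.0, -0.2, 0.5]
width: 50.9
```

```bash
python3 - <<'E'
from h import *
delta([428.7,308,7])
c=snap('side','side2'); i=c['color']
cv2.imwrite('pics/s2.png',cv2.resize(i[180:380,180:380],None,fx=3,fy=3,interpolation=cv2.INTER_CUBIC))
E
```

```text
delta mm [61.6  0.3  6.9] yaw -85.92 turn needed -0.1 tilt [ 0.033  0.003 -0.999] pos [433.6 308.6  68.8] F [ 0.  -0.2  0.5] w 50.9
```

View pics/s2.png

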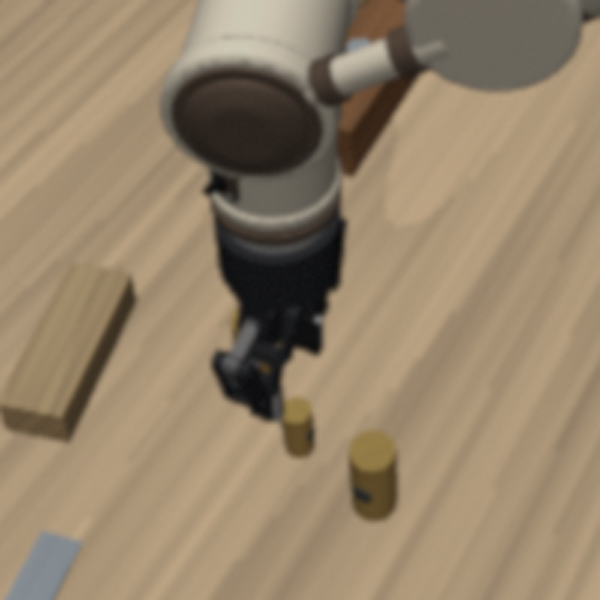

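Emit:
jog_arm --pt "0.6 0.0 0 0.007 0" --pt "0.6 0.025 0 0 0" --pt "0.6 0.025 0 0 0" --pt "0.6 0.01 0 0 0"

```text
time: 6.1
tool_pos: [435.1, 310.9, 16.4]
orientation: [2.242, 0.086, -2.136]
force: [-0.1, 0.2, 0.8]
width: 51.2
```

```bash
python3 -c "
from h import *
delta([428.7,308,7])"
```

```text
delta mm [9.1 2.5 7. ] yaw -85.96 turn needed -0.14 tilt [ 0.048  0.01  -0.999] pos [435.1 310.9  16.4] F [-0.1  0.2  0.8] w 51.2
```

Emit:
jog_arm --pt "0.6 0.002 0.002 0.008 0" --pt "0.6 0.002 0 0.001 0" --pt "0.6 0 0 0 0"

```text
time: 6.4
tool_pos: [426.2, 308.4, 13.6]
orientation: [2.243, 0.086, -2.135]
force: [0.3, -0.0, 0.7]
width: 50.9
```

```bash
python3 -c "
from h import *
delta([428.7,308,7])"
```

```text
delta mm [ 6.8  0.7 -2.2] yaw -85.95 turn needed -0.14 tilt [ 0.049  0.01  -0.999] pos [426.2 308.4  13.6] F [ 0.3 -0.   0.7] w 50.9
```

Emit:
jog_arm --pt "0.6 0.007 0 -0.002 0" --pt "0.25 0 0 0 0" --pt "0 0 0 0 0" --pt "0 0 0 0 0" --pt "0 0 0 0 0" --force 35

```text
time: 6.9
tool_pos: [430.4, 309.4, 8.6]
orientation: [2.248, 0.088, -2.131]
force: [0.6, -0.0, -0.3]
width: 21.1
```

```bash
python3 - <<'E'
from h import *
delta([428.7,308,7])
c=snap('side','side3'); i=c['color']
cv2.imwrite('pics/s3.png',cv2.resize(i[240:380,200:340],None,fx=4,fy=4,interpolation=cv2.INTER_CUBIC))
E
```

```text
delta mm [1.5 1.3 1.9] yaw -85.95 turn needed -0.13 tilt [ 0.053  0.012 -0.999] pos [430.4 309.4   8.6] F [ 0.6 -0.  -0.3] w 21.1
```

View pics/s3.png

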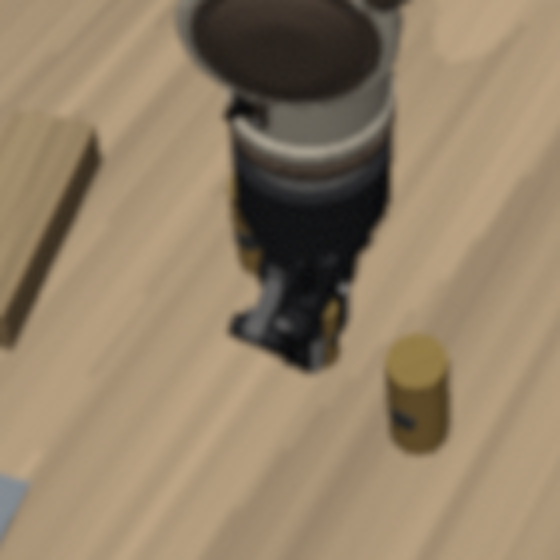

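Emit:
jog_arm --pt "0 -0.02 0 0 0" --pt "0 -0.035 0 0 0" --pt "0 -0.035 0 0 0" --pt "0 -0.01 0 0 0" --pt "0 0 0 0 0"

```text
time: 7.45
tool_pos: [422.8, 307.2, 108.7]
orientation: [2.241, 0.085, -2.137]
force: [0.0, 0.0, -1.8]
width: 20.9
```

```bash
python3 - <<'E'
from h import *
print(f2w(-122,-105,9)); delta(f2w(-122,-105,9))
E
```

```text
[ 495.66390662 -220.93675993    9.        ]
delta mm [ 98.  532.6 -31. ] yaw -85.97 turn needed -0.15 tilt [ 0.047  0.009 -0.999] pos [422.8 307.2 108.7] F [ 0.   0.  -1.8] w 20.9
```

Emit:
jog_arm --pt "0 0 0.03 -0.001 0" --pt "0 0 0.045 -0.003 0" --pt "0 0 0.045 -0.003 0" --pt "0 0 0.045 -0.003 0" --pt "0 0 0.045 -0.003 0" --pt "0 0 0.045 -0.003 0" --pt "0 0 0.045 -0.003 0" --pt "0 0 0.045 -0.003 0"

```text
time: 8.25
tool_pos: [462.9, -42.2, 92.9]
orientation: [2.22, 0.1, -2.152]
force: [-0.1, -0.8, -1.4]
width: 21.0
```

```bash
python3 - <<'E'
from h import *
delta(f2w(-122,-105,9))
E
```

```text
delta mm [ 82.6 181.7 -15.7] yaw -85.41 turn needed 0.41 tilt [ 0.031  0.013 -0.999] pos [462.9 -42.2  92.9] F [-0.1 -0.8 -1.4] w 21.0
```

Emit:
jog_arm --pt "0 0 0.045 -0.004 0.4" --pt "0 0 0.045 -0.004 0" --pt "0 0 0.045 -0.003 0" --pt "0 0 0.02 -0.002 0" --pt "0 0 0 0 0"

```text
time: 8.75
tool_pos: [482.5, -205.8, 81.0]
orientation: [2.221, 0.09, -2.174]
force: [-0.4, 1.2, -0.7]
width: 20.9
```

```bash
python3 - <<'E'
from h import *
delta(f2w(-122,-105,9))
E
```

```text
delta mm [ 72.   17.2 -10.6] yaw -86.32 turn needed -0.51 tilt [ 0.021  0.018 -1.   ] pos [ 482.5 -205.8   81. ] F [-0.4  1.2 -0.7] w 20.9
```

Emit:
jog_arm --pt "0 0.01 0.017 -0.008 -0.4" --pt "0 0.02 0 0 0" --pt "0 0.015 0 0 0" --pt "0 0.01 0 0 0" --pt "0 0 0 0 0"

```text
time: 9.25
tool_pos: [488.3, -215.1, 16.3]
orientation: [2.211, 0.108, -2.185]
force: [0.4, 0.3, -1.2]
width: 20.9
```

```bash
python3 - <<'E'
from h import *
delta(f2w(-122,-105,9))
E
```

```text
delta mm [ 7.2  6.6 -6.8] yaw -85.9 turn needed -0.08 tilt [ 0.011  0.027 -1.   ] pos [ 488.3 -215.1   16.3] F [ 0.4  0.3 -1.2] w 20.9
```

Emit:
jog_arm --pt "0 0 0.007 -0.007 0" --pt "0 0.003 0 0 0" --pt "0 0 0 0 0"

```text
time: 9.55
tool_pos: [496.7, -220.8, 13.3]
orientation: [2.21, 0.11, -2.184]
force: [0.1, -1.2, -1.6]
width: 21.4
```

```bash
python3 - <<'E'
from h import *
delta(f2w(-122,-105,9))
E
```

```text
delta mm [4.3 0.2 1.1] yaw -85.82 turn needed -0.0 tilt [ 0.011  0.028 -1.   ] pos [ 496.7 -220.8   13.3] F [ 0.1 -1.2 -1.6] w 21.4
```

Emit:
jog_arm --pt "0 0.003 0 0.001 0" --pt "0 0.001 0 0 0" --pt "0 0 0 0 0"

```text
time: 9.85
tool_pos: [496.7, -221.5, 10.4]
orientation: [2.212, 0.108, -2.181]
force: [-0.6, -0.2, -0.8]
width: 20.9
```

```bash
python3 - <<'E'
from h import *
delta(f2w(-122,-105,9))
E
```

```text
delta mm [ 1.4 -0.6  1.1] yaw -85.82 turn needed 0.0 tilt [ 0.013  0.026 -1.   ] pos [ 496.7 -221.5   10.4] F [-0.6 -0.2 -0.8] w 20.9
```

Emit:
jog_arm --pt "0 0.001 0 0 0" --pt "0 0.001 0 0 0" --pt "0 0 0 0 0"

```text
time: 10.15
tool_pos: [496.9, -221.7, 8.8]
orientation: [2.212, 0.107, -2.18]
force: [-0.8, -0.3, -0.6]
width: 21.2
```

Emit:
jog_arm --pt "0 0.001 0 0 0" --pt "0 0 0 0 0"

```text
time: 10.35
tool_pos: [497.1, -221.8, 8.9]
orientation: [2.212, 0.108, -2.18]
force: [0.2, 1.0, -2.7]
width: 21.0
```

Emit:
jog_arm --pt "0 0.002 0 0 0" --pt "0 0 0 0 0"

```text
time: 10.55
tool_pos: [497.6, -222.1, 9.1]
orientation: [2.211, 0.108, -2.18]
force: [0.4, -0.1, -1.0]
width: 20.6
```

Emit:
jog_arm --pt "0.3 0 0 0 0" --pt "0.35 0 0 0 0" --pt "0.5 0 0 0 0" --pt "0.6 0 0 0 0"

```text
time: 10.95
tool_pos: [498.1, -222.4, 8.8]
orientation: [2.212, 0.107, -2.178]
force: [-0.5, 0.9, -1.1]
width: 51.3
```

```bash
python3 - <<'E'
from h import *
delta(f2w(-122,-105,9))
c=snap('side','side4'); i=c['color']
cv2.imwrite('pics/s4.png',cv2.resize(i[100:250,260:410],None,fx=4,fy=4,interpolation=cv2.INTER_CUBIC))
E
```

```text
delta mm [-0.2 -1.7  2.3] yaw -85.79 turn needed 0.02 tilt [ 0.015  0.024 -1.   ] pos [ 498.1 -222.4    8.8] F [-0.5  0.9 -1.1] w 51.3
```

View pics/s4.png

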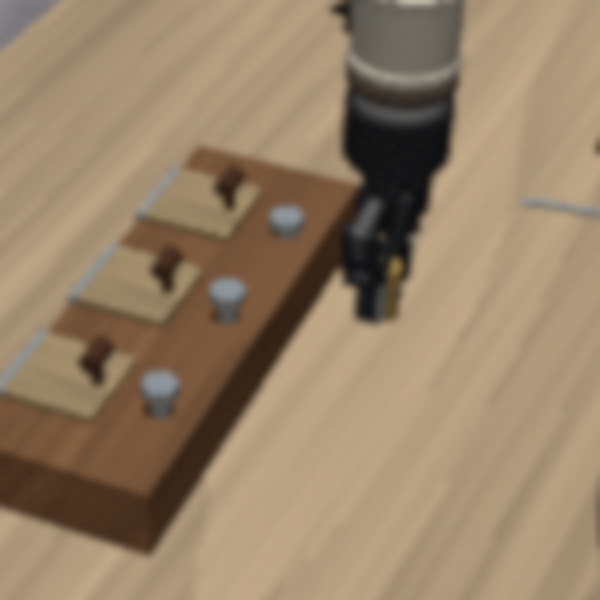

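Emit:
jog_arm --pt "0.6 -0.02 0 0 0" --pt "0.6 -0.04 0 0 0" --pt "0.6 -0.04 0 0 0" --pt "0.6 -0.04 0 0 0" --pt "0.6 -0.04 0 0 0" --pt "0.6 0 0 0 0"

```text
time: 11.6
tool_pos: [493.9, -226.0, 193.0]
orientation: [2.21, 0.11, -2.185]
force: [-0.1, 0.1, 0.3]
width: 51.0
```

```bash
python3 - <<'E'
from h import *
delta(f2w(0,-105,85-16))
for n in('side','top'):
  c=snap(n,n+'5'); i=c['color'];K,T=c['camera_matrix'],c['T']
  p=proj(K,T,f2w(-122,-105,22)); print(n,'nut expected',p.round(1))
  x,y=p.astype(int)
  h=cv2.cvtColor(i,cv2.COLOR_BGR2HSV).astype(int)
  m=((h[...,1]>130)&(h[...,0]>=17)&(h[...,0]<32)).astype(np.uint8)
  nn,l,st,ce=cv2.connectedComponentsWithStats(m)
  for k in range(1,nn):
    if st[k][4]>8 and np.hypot(*(ce[k]-p))<30:
      print(ce[k].round(1),st[k]); q=onz(K,T,*ce[k],22 if n=='side' else 36)-O; print('own',q@FX,q@FY)
  cv2.imwrite(f'pics/{n}5c.png',cv2.resize(i[max(0,y-60):y+60,x-70:x+70],None,fx=4,fy=4,interpolation=cv2.INTER_CUBIC))
E
```

```text
delta mm [ 125.6   -1.6 -122.6] yaw -85.82 turn needed 0.0 tilt [ 0.01   0.028 -1.   ] pos [ 493.9 -226.   193. ] F [-0.1  0.1  0.3] w 51.0
side nut expected [355.3 172.4]
[355.9 171.9] [354 166   5  13  56]
own -122.88513933256294 -107.89668134699687
top nut expected [385.1 218.9]
[387.6 219.6] [385 218   6   4  13]
own -125.77594867719547 -109.94942215446724
```

View pics/side5c.png

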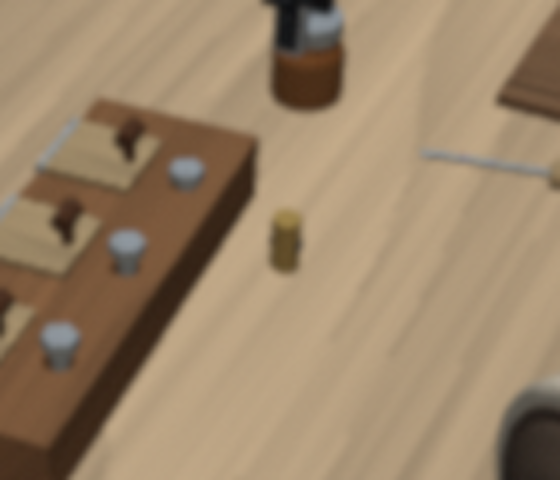

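View pics/top5c.png

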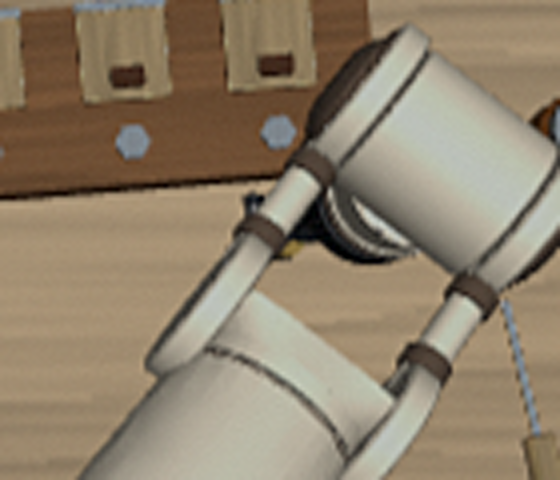

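Emit:
jog_arm --pt "0.65 0 0 -0.03 0" --pt "0.65 0 0 -0.045 0" --pt "0.65 0 0 -0.04 0" --pt "0.65 0.02 0 -0.004 0" --pt "0.65 0.03 0 0 0" --pt "0.65 0.02 0 0 0" --pt "0.65 0 0 0 0"

```text
time: 12.4
tool_pos: [606.8, -207.2, 98.6]
orientation: [2.189, 0.131, -2.225]
force: [-0.3, 0.4, -0.7]
width: 54.9
```

```bash
python3 - <<'E'
from h import *
delta(f2w(0,-105,67))
E
```

```text
delta mm [ 31.2   7.  -10.7] yaw -85.91 turn needed -0.09 tilt [-0.018  0.046 -0.999] pos [ 606.8 -207.2   98.6] F [-0.3  0.4 -0.7] w 54.9
```

Emit:
jog_arm --pt "0.65 0 0.006 -0.011 0" --pt "0.65 0.012 0 0 0" --pt "0.65 0.0 0 0 0"

```text
time: 12.7
tool_pos: [615.3, -210.4, 81.9]
orientation: [2.184, 0.135, -2.234]
force: [0.3, 0.3, -0.6]
width: 55.6
```

```bash
python3 - <<'E'
from h import *
delta(f2w(0,-105,67))
c=snap('side','side6'); i=c['color']
cv2.imwrite('pics/s6.png',cv2.resize(i[80:200,250:390],None,fx=5,fy=5,interpolation=cv2.INTER_CUBIC))
E
```

```text
delta mm [14.7  2.6 -2.2] yaw -85.93 turn needed -0.11 tilt [-0.025  0.05  -0.998] pos [ 615.3 -210.4   81.9] F [ 0.3  0.3 -0.6] w 55.6
```

View pics/s6.png

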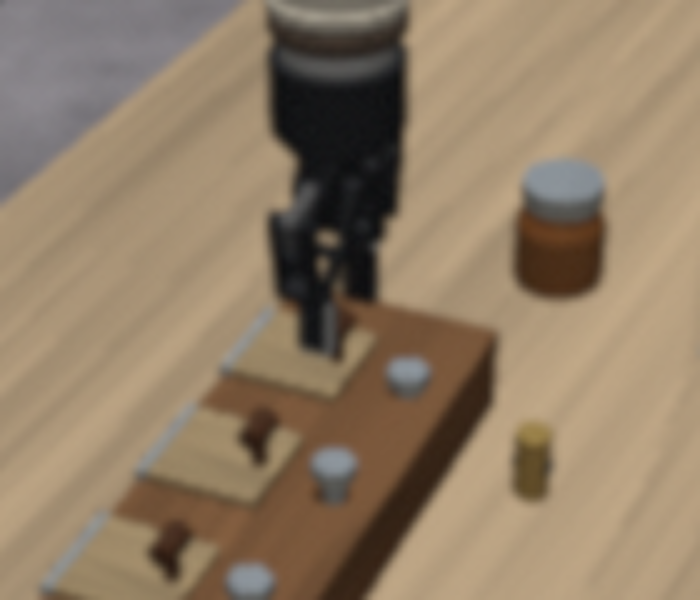

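The open fingers straddle the right pull at about (330,320) in the crop, so I'll lower and grip.

Emit:
jog_arm --pt "0.65 0.008 0.0015 -0.003 0" --pt "0.65 0.006 0 0 0" --pt "0.65 0 0 0 0"

```text
time: 13.05
tool_pos: [619.2, -211.8, 69.3]
orientation: [2.187, 0.133, -2.229]
force: [-0.6, 0.5, 0.9]
width: 55.5
```

```bash
python3 - <<'E'
from h import *
delta(f2w(0,-105,67))
E
```

```text
delta mm [2.3 0.3 1.8] yaw -85.93 turn needed -0.12 tilt [-0.021  0.048 -0.999] pos [ 619.2 -211.8   69.3] F [-0.6  0.5  0.9] w 55.5
```

Emit:
jog_arm --pt "0.65 0.001 0 0.002 0" --pt "0.3 0 0 0 0" --pt "0 0 0 0 0" --pt "0 0 0 0 0" --pt "0 0 0 0 0" --force 30

```text
time: 13.55
tool_pos: [616.9, -208.8, 69.5]
orientation: [2.188, 0.139, -2.232]
force: [1.2, -2.4, -2.2]
width: 23.5
```

```bash
python3 - <<'E'
from h import *
delta(f2w(0,-105,67))
E
```

```text
delta mm [ 2.3  3.4 -0.2] yaw -85.91 turn needed -0.1 tilt [-0.022  0.053 -0.998] pos [ 616.9 -208.8   69.5] F [ 1.2 -2.4 -2.2] w 23.5
```

```bash
cat >> h.py <<'E'
S0=np.array([616.9,-208.8,69.5])
def arc(target):
    s=robot.state(); d=s['tool_pos']-S0; v=np.array([-55+d@FX,30+d[2]])
    th=np.degrees(np.arctan2(30,-55)-np.arctan2(v[1],v[0]))
    a=np.arctan2(30,-55)-np.radians(target); g=np.hypot(55,30)*np.array([np.cos(a),np.sin(a)])
    p=S0+FX*(g[0]+55); p[2]+=g[1]-30
    print('theta',th.round(1),'r',np.hypot(*v).round(1),'F own x,y,z',(s['force']@FX).round(1),(s['force']@FY).round(1),s['force'][2].round(1)); delta(p)
E
echo ok
```

```text
ok
```

Emit:
jog_arm --pt "0 -0.0045 0 -0.003 0" --pt "0 -0.0045 0 -0.003 0" --pt "0 -0.004 0 -0.0035 0" --pt "0 -0.004 0 -0.004 0"

```text
time: 13.95
tool_pos: [628.0, -208.1, 83.8]
orientation: [2.18, 0.141, -2.243]
force: [-2.1, 0.9, -3.7]
width: 23.4
```

```bash
python3 -c "
from h import *
arc(35)"
```

```text
theta 16.7 r 62.3 F own x,y,z -2.1 1.1 -3.7
delta mm [-12.2  -0.8 -15.7] yaw -85.95 turn needed -0.13 tilt [-0.03   0.055 -0.998] pos [ 628.  -208.1   83.8] F [-2.1  0.9 -3.7] w 23.4
```

Emit:
jog_arm --pt "0 -0.0035 0 -0.004 0" --pt "0 -0.0035 0 -0.0045 0" --pt "0 -0.003 0 -0.0045 0" --pt "0 -0.0025 0 -0.0045 0"

```text
time: 14.35
tool_pos: [646.4, -206.8, 96.2]
orientation: [2.177, 0.144, -2.247]
force: [-1.7, 1.3, -4.8]
width: 23.1
```

```bash
python3 -c "
from h import *
arc(50)
c=snap('side','side7'); i=c['color']
cv2.imwrite('pics/s7.png',cv2.resize(i[80:200,250:390],None,fx=5,fy=5,interpolation=cv2.INTER_CUBIC))"
```

```text
theta 37.3 r 62.1 F own x,y,z -1.6 1.4 -4.8
delta mm [ -5.1  -0.4 -12.9] yaw -85.95 turn needed -0.13 tilt [-0.034  0.057 -0.998] pos [ 646.4 -206.8   96.2] F [-1.7  1.3 -4.8] w 23.1
```

View pics/s7.png

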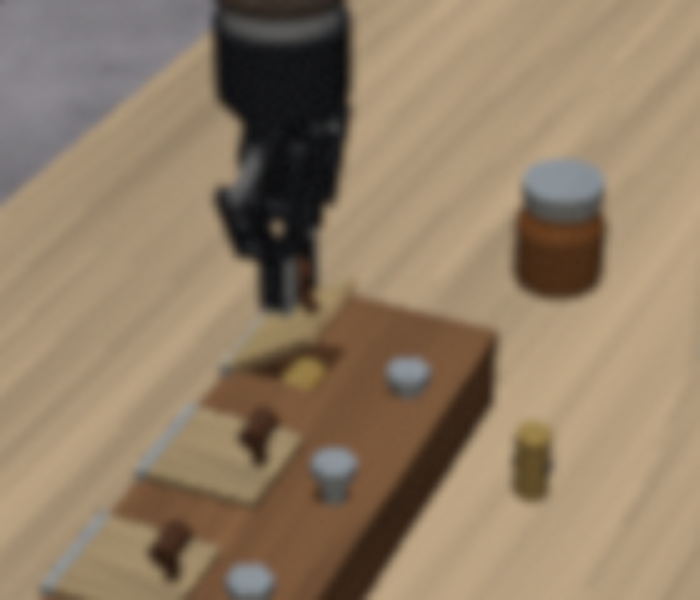

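The right cap is opening in the grip at about 37 degrees: a brass nut shows in its well and the spare nut still stands at about (533,460) in the crop. I'll carry on to 50.

Emit:
jog_arm --pt "0 -0.002 0 -0.004 0" --pt "0 -0.002 0 -0.0045 0" --pt "0 -0.001 0 -0.0025 0" --pt "0 0 0 0 0"

```text
time: 14.8
tool_pos: [659.2, -205.8, 100.9]
orientation: [2.177, 0.144, -2.247]
force: [-2.7, 2.0, -3.6]
width: 23.2
```

```bash
python3 -c "
from h import *
arc(50)"
```

```text
theta 49.8 r 62.6 F own x,y,z -2.5 2.1 -3.6
delta mm [-0.1 -0.1 -0.2] yaw -85.92 turn needed -0.11 tilt [-0.033  0.057 -0.998] pos [ 659.2 -205.8  100.9] F [-2.7  2.  -3.6] w 23.2
```

Emit:
jog_arm --pt "0 0 0 0 0" --pt "0 0 0 0 0"

```text
time: 15.0
tool_pos: [659.1, -205.8, 100.8]
orientation: [2.177, 0.144, -2.247]
force: [-2.1, 1.3, -3.8]
width: 23.4
```

```bash
python3 - <<'E'
from h import *
arc(50)
K0,T0,i0=load('side0')
c=snap('side','side8'); i=c['color'];K,T=c['camera_matrix'],c['T']
I=cv2.resize(i[80:220,250:390],None,fx=4,fy=4,interpolation=cv2.INTER_CUBIC)
# predicted front-left/top corner of cap: front edge at own x 55-66=-11, top z 63 shut
for t in(40,50,60):
  a=np.radians(t)
  for yy in (-105+32,-105-32):
    vx,vz=-66,8
    p=f2w(55+vx*np.cos(a)+vz*np.sin(a),yy,55-vx*np.sin(a)+vz*np.cos(a)); q=proj(K,T,p); print(t,yy,q.round(1))
    cv2.circle(I,tuple(int(v) for v in (q-[250,80])*4),2,{40:(255,0,0),50:(0,255,0),60:(0,0,255)}[t],-1)
cv2.imwrite('pics/s8.png',I)
c=snap('top','top8'); i=c['color']
cv2.imwrite('pics/t8.png',cv2.resize(i[120:280,180:480],None,fx=2.6,fy=2.6,interpolation=cv2.INTER_CUBIC))
E
```

```text
theta 49.7 r 62.6 F own x,y,z -2.0 1.5 -3.8
delta mm [-0.1 -0.1 -0.3] yaw -85.93 turn needed -0.11 tilt [-0.034  0.057 -0.998] pos [ 659.1 -205.8  100.8] F [-2.1  1.3 -3.8] w 23.4
40 -73 [308.8 144.5]
40 -137 [318.  132.9]
50 -73 [305.8 141.7]
50 -137 [315.1 130.1]
60 -73 [302.5 139.3]
60 -137 [311.9 127.8]
```

View pics/s8.png

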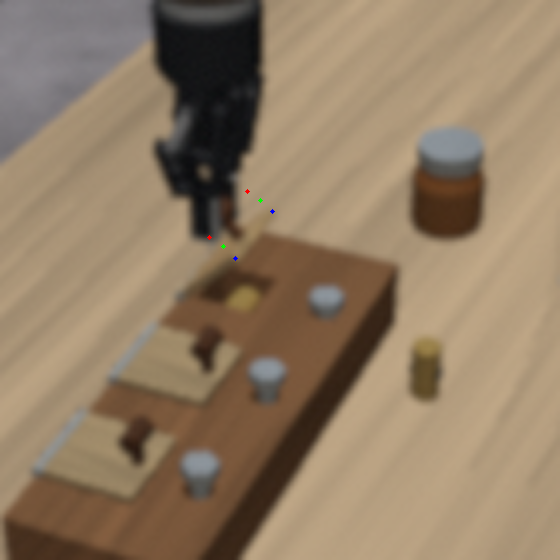

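View pics/t8.png

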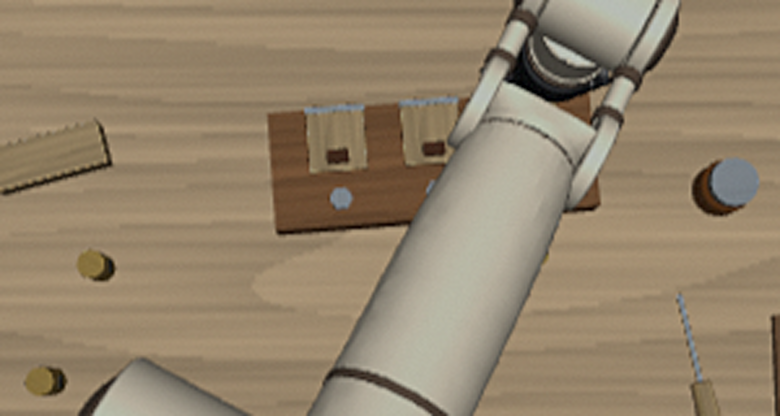

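```bash
python3 - <<'E'
from h import *
K,T,i=load('side8')
I=cv2.resize(i[115:165,285:335],None,fx=12,fy=12,interpolation=cv2.INTER_CUBIC)
for t,col in((40,(255,0,0)),(50,(0,255,0)),(60,(0,0,255))):
  a=np.radians(t)
  for vx,vz in((-66,8),(-66,0),(-2,8)):
   for yy in (-73,-137):
    p=f2w(55+vx*np.cos(a)+vz*np.sin(a),yy,55-vx*np.sin(a)+vz*np.cos(a)); q=proj(K,T,p)
    cv2.circle(I,tuple(int(v) for v in (q-[285,115]+.5)*12),4,col,1 if vz==0 else -1)
cv2.imwrite('pics/z8.png',I)
E
```

```text
(no output)
```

View pics/z8.png

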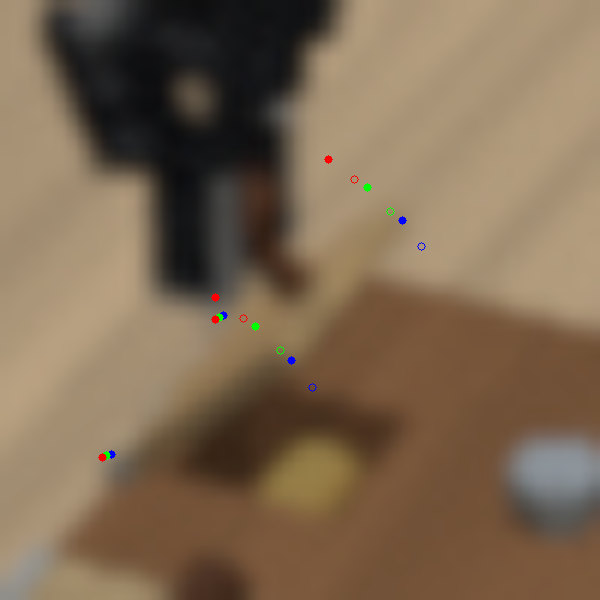

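```bash
python3 -c "
from h import *
print(robot.finish_job()); print(robot.state()['time'])"
```

```text
the job is handed in; nothing more can be done
None
the job is handed in; nothing more can be done
```

I did all three parts in the order asked and handed the job in at about 15 s of the 67 s. The hand-in gave no verdict.

- **Bolt:** I tapped the right bolt first and it was the loose one. The tool bottomed out at z 67.8 mm with about 28 N, and the side picture shows the head about 9 mm lower. I never tapped the other two bolts.
- **Nut:** I stood the smallest brass nut upright in front of that bolt and let go. The side view puts its centre at the fence's own (-123, -108), against a target of (-122, -105). The top view read (-126, -110), but the arm partly hid the nut there.
- **Cap:** I gripped the right pull and lifted the cap, and was still holding it at hand-in. The arm's position gives 49.7 degrees. The cap's edge in the side picture looks nearer 47, which is within the calibration error.
- **Rest of the scene:** The last pictures show the other two caps shut. The jar, block and screwdriver look unmoved by eye; I did not measure them.
- **Tool tilt:** The tool drifted to about 4 degrees off vertical by the end. The last pictures show no harm from it.

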